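Roll a bar blank into the V-block of a cross-drilling jig and butt it against the stop

ROBOT

A 6-joint arm with a two-finger parallel gripper is mounted at the origin on the work surface. World frame = base frame: x ahead of the robot, y to its left, z up, the work surface at z = 0. Lengths are in mm, angles in rad, forces in N, time in s.
With the tool pointing down it reaches from about 350 to 875 mm from the base axis. Payload 4.2 kg.
Tool frame: the origin (TCP) lies where the fingers leave the gripper's body, on its centre line; the fingertips stand 73 mm ahead of it and the grasp point (between the pads) lies 54 mm ahead of it; z points along the fingers, y is the direction in which the jaws open and shut (so a half turn about z gives the same grasp; the last joint's range is limited). The gripper opens to 85 mm and grips with 20 to 120 N. Pads are 22 mm wide; open, the fingers measure 114 mm over their backs; the gripper's body (76 mm by 85 mm) begins 54 mm behind the grasp point. The pads swing forward as they close: fully open they stand 13 mm farther back than shut.
Start: joints at [-1.042, 0.385, 0.008, 0, -1.194, -0.259], TCP at [166.603, -602.364, 303.912] pointing down, gripper open.
Joint ranges: [-3.14, 3.14], [-1.21, 2.06], [-1.07, 1.41], [-3.16, 2.05], [-2.99, -0.16], [-3.1, 3.1]. Speed limits (rad/s): [2.79, 2.79, 3.14, 3.14, 3.14, 3.14].

INTERFACE

Orientations are given as a unit quaternion [x, y, z, w].
In Python, from bench import arm gives the robot as it stands.
- The arm moves only by the tool apply_moves, never from a script. Its argument "increments" is a list that holds one entry, the list of rows, each a list of 7 numbers: the shift along the tool's x, y, z scaled (see below), then the turn, a rotation vector about the tool's x, y, z scaled (see below), then the gripper's target within -1 to 1 (fully open at 1, half-way at 0, shut at -1). A call has 1 to 10 rows; each row is the pose to reach, as a shift and turn from the pose commanded when the call began, along the tool's axes at that moment; what a row does not reach only later rows make up. The controller multiplies each number of a shift by 100 mm and each number of a turn by 0.5 rad. A row lasts 1/10 s, in which the tool goes at most 50 mm and 8.59 degrees, less where a joint would pass 70% of its speed; a pose out of reach is approached as far as the arm can. A call with a number of a shift or a turn outside -1 to 1 is refused whole. A call with a gripper value outside its range is refused whole. The fingers move at their own pace and stop on an object; the grip force is fixed at half the most. Time passes only in rows, so rows that repeat a pose let the fingers close. It gives the time, the measured TCP pose, the force and the opening at its end, in the units of the state.
- arm.read_state(): the state, without advancing time (a new reading comes with each control period).
- arm.get_image(name): name is "side" or "top" or "wrist"; returns a dict with "img" (420x560x3 uint8, red, green, blue), "fx", "fy", "cx", "cy" (pixels), "pose" (4x4, takes a point from camera to world coordinates). Camera axes: x right, y up, looking along -z (the intrinsics and any distortion apply to the point x, -y, -z); pixel columns grow to the right and rows downward; lengths in mm; the calibration is good to about 2 mm. A picture is of the moment at which its call begins. There is no depth.
- arm.job_done(): hands the job in, once; it reports no verdict.
Trained networks look in a picture, given as the dict that the camera call returned (one of the last four; its "shot" number tells which), for a name from the list of things; names that differ only in an ending like _2 or _b are one class to them, and where a whole thing is asked for, a point or a joint stands for the part that bears it (a point fixed in the world has none). Each returns a list of dicts, best first, with "conf" (0 to 1); they miss things now and then, are a little off and sometimes report something else, mostly with a low value. They report only what shows in the picture. A call takes as long as a camera call. They do not tell look-alikes from the thing itself.
- arm.outline_of(label, picture): "pixels" (420x560 bool, what is visible of it) and "box" ([centre column, centre row, width, height] in pixels, round what is visible of it).
- arm.mark_of(label, picture): "at" ([column, row] in pixels: a listed point, or the origin of a listed thing).
The state is a dict: "clock": time; "joints": joint angles; "joint_vel": joint speeds; "joint_efforts": joint torques, N m; "position": TCP position; "ee_rot": TCP orientation; "contact_force": force on the tool from outside, world axes, zero at the start; "wrist_torque": the same for the moment, N m; "gripper_width": finger opening in mm.
Only numpy, scipy, OpenCV 4.12 (cv2) and the standard library are available. Lean on these libraries where they do the work, as an engineer would, in place of code of your own. Each camera call takes 0.05 s, during which the arm holds its last target.

TASK

Load the cross-drilling jig without gripping or picking anything up: with the fingertips, roll the aluminium bar by its side across the building board until it drops into the V-block and lies home in the groove. Then push it by its free end along the groove until its other end rests against the jig's end stop, without shifting the stop, and leave it lying there. Keep everything else on the bench where it is.

Things in the scene. Friction and masses are not known exactly. Their poses are not given: they have to be found in the camera images.
- bar: Round bored bar blank of bare aluminium, 32 mm diameter, 150 mm long, 0.2 to 0.4 kg, lying on the building board; rolls easily, soon stops when left. Origin at its centre, on its axis; own y along the axis (+y end is nearer the stop). At the start its origin is 48 mm above the bench and its own z is up; x and z turn as it rolls.
- board: Fixed plywood building board, 260 mm (x) by 560 mm (y), with a drawing taped on it; top face level, 32 mm above the bench. Origin at the centre of its underside, on the bench. Its far long edge (+x) butts against the V-block.
- vee (a point): Fixed steel V-block of the drilling jig, butted against the board's far edge: 60 mm wide (x), from y = -125 to +55 mm of this point, top and both lips level with the board. 90 degree groove along y, 30 mm wide, 15 mm deep. The point is where the axis of a bar lying home passes, mid-groove, 39.6 mm above the bench; x points from board across groove, y along it to the stop. Bar home: 24 mm proud of the lips.
- bush (a point): Underside of the brass drill bush, over the middle of the groove, 67 mm above the bench; axes as vee. The jig's arm carries it from the far (+x) side: 26 mm wide (y), from 14 mm before to 52 mm beyond this point in x, 81 mm high at most. The rolling bar (top at 64 mm) passes beneath.
- stop_face (a point): Jig's end stop: dark steel block 56 (x) by 16 mm (y), top 52 mm above the bench, thumbscrew to 64 mm, on guide rods past the V-block's +y end. Locked at a place that differs from job to job; slips at about 60 N. The point is on the face that looks to -y, on the axis of a bar lying home; axes as vee. Bar home against it: bar centre 75 mm away along -y.
- column: Bystander, standing on the board: grey turned model column, 42 mm diameter, 112 mm high. Origin at the centre of its foot.
- glue: Bystander, standing on the board: white bottle, 32 mm diameter, 85 mm high. Origin at the centre of its foot.
- strip: Bystander, lying on the board: drilled wooden strip 160 (x) by 18 by 8 mm. Origin at the centre of its underside.
- offcut: Bystander, standing on end on the board: aluminium offcut, 32 mm diameter, only 50 mm high. Origin at the centre of its foot.
- parallel: Bystander, lying on the board: plain steel parallel (setting-up bar), 100 (x) by 15 by 12 mm. Origin at the centre of its underside.
- driver: Bystander, lying on the bench to the right: screwdriver 170 mm long. Lies along its own x.
- tin: Bystander, standing on the bench to the left: small black parts box 75 by 110 mm, 28 mm high, with its clear lid standing open, about 90 mm high. Origin at the centre of its underside.
Mind the look-alikes: they are no part of the job. What is shaped like the bar but green is not meant.

How it is judged:
By the outcome, as a careful person would: the job done as asked, in the order asked, and still so for the second after the job is handed in, with the robot touching nothing.
It also fails if it takes over 51 s, if anything falls off the work surface, if the arm or the gripper's body presses on something with over 40 N, if the wrist force passes 120 N, or if a joint passes its speed limit or range.

## Working session

There is one attempt and no reset: what is moved stays moved. The work goes in short steps, Python scripts to look and compute and a tool call to move; the robot and the scene stay as the last step left them, time stands still between calls to the robot, and variables do not carry over. Pictures are saved under pics/ and viewed, and the job is handed in when it is done.

Besides the shell and the picture viewer there is one more tool, called after "Request:" as name(argument=value, ...), one argument or row to a line, values as JSON. apply_moves: Moves the arm, as the interface text tells. Shifts and turns lie within -1 to 1; 1 stands for 100 mm of shift or 0.5 rad of turn. Its arguments: {"type":"object","properties":{"increments":{"type":"array"}},"required":["increments"]}

```bash
mkdir -p pics; ls; python3 - <<'E'
from bench import arm
import cv2
s=arm.read_state(); print({k:s[k] for k in ('clock','position','ee_rot','contact_force','gripper_width')})
for n in ("top","side"):
    p=arm.get_image(n); cv2.imwrite(f"pics/{n}0.png",p["img"][:,:,::-1]); print(n,p["fx"],p["cx"],p["cy"],p["pose"],[k for k in p])
    for l in ["bar","board","vee","bush","stop_face","column","glue","strip","offcut","parallel","driver","tin"]:
        print(l,[(m["at"],round(m["conf"],2)) for m in arm.mark_of(l,p)])
E
```

```text
pics
{'clock': 0.0, 'position': array([ 166.48264268, -601.97148028,  302.82263394]), 'ee_rot': array([-1.34412710e-01,  9.90924817e-01,  1.08948303e-03, -2.10456778e-04]), 'contact_force': array([-0.32133303, -0.71225726,  0.70337406]), 'gripper_width': 85.19261401202004}
top 381.3966539639379 273.7411148602423 216.60934090688482 [[ 1.51211365e-02  9.95075516e-01 -9.79595289e-02  3.92340403e+02]
 [-9.99465251e-01  1.78828050e-02  2.73754986e-02  5.37752645e+01]
 [ 2.89924795e-02  9.74931964e-02  9.94813808e-01  1.02126102e+03]
 [ 0.00000000e+00  0.00000000e+00  0.00000000e+00  1.00000000e+00]] ['img', 'fx', 'fy', 'cx', 'cy', 'pose', 'shot']
bar [([282.9, 200.5], 0.9), ([122.7, 275.9], 0.81), ([424.2, 240.8], 0.8)]
board [([265.6, 215.7], 0.62), ([192.9, 257.8], 0.37)]
vee [([251.4, 153.5], 0.8)]
bush [([246.8, 155.3], 0.88)]
stop_face [([228.5, 165.4], 0.62)]
column [([196.6, 260.2], 0.55)]
glue [([357.7, 237.1], 0.7), ([414.8, 164.0], 0.22)]
strip [([216.1, 231.3], 0.76)]
offcut [([185.6, 224.1], 0.74)]
parallel [([338.0, 216.6], 0.64)]
driver [([414.6, 165.5], 0.92), ([214.9, 226.
[... 232 characters left out ...]
]
 [-1.82681656e-02  7.92298667e-01  6.09859899e-01  8.16469864e+02]
 [ 0.00000000e+00  0.00000000e+00  0.00000000e+00  1.00000000e+00]] ['img', 'fx', 'fy', 'cx', 'cy', 'pose', 'shot']
bar [([340.4, 155.1], 0.91), ([276.0, 217.2], 0.78), ([321.5, 372.6], 0.64)]
board [([290.1, 244.5], 0.91)]
vee [([227.0, 227.6], 0.76)]
bush [([222.8, 232.3], 0.74)]
stop_face [([222.2, 246.5], 0.71)]
column [([314.4, 293.5], 0.56)]
glue [([326.8, 181.5], 0.7), ([276.9, 217.8], 0.43)]
strip [([292.7, 268.5], 0.69)]
offcut [([275.0, 293.2], 0.79)]
parallel [([303.4, 190.4], 0.77), ([317.8, 292.4], 0.68)]
driver [([277.7, 296.2], 0.69), ([276.5, 154.6], 0.66)]
tin [([169.0, 362.2], 0.91), ([303.9, 188.7], 0.5)]
```

View pics/top0.png

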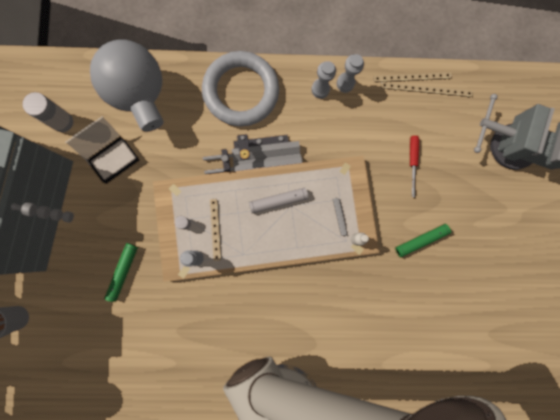

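View pics/side0.png

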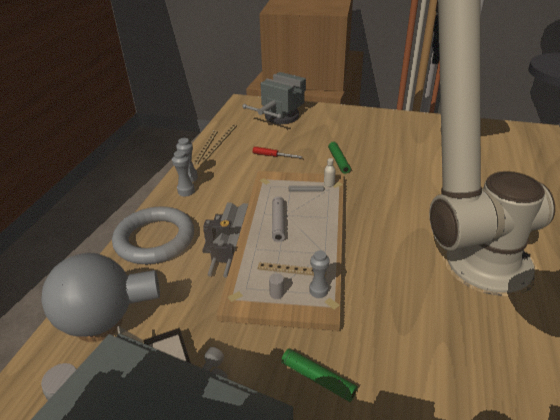

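The scene holds three bar-shaped things in the top view: grey at (279,201) on the board, and green ones at (122,273) and (424,240). The grey one on the board fits, because it is bare aluminium. I'll confirm it in a crop and measure.

```bash
cat > h.py <<'E'
import numpy as np, cv2
from bench import arm
def K(p): return np.array([[p["fx"],0,p["cx"]],[0,p["fy"],p["cy"]],[0,0,1]])
def unproj(p,uv,z):
    T=np.array(p["pose"]); d=np.array([(uv[0]-p["cx"])/p["fx"],-(uv[1]-p["cy"])/p["fy"],-1.0])
    r=T[:3,:3]@d; o=T[:3,3]; return o+r*(z-o[2])/r[2]
def proj(p,X):
    T=np.array(p["pose"]); c=(np.atleast_2d(X)-T[:3,3])@T[:3,:3]
    return np.stack([p["cx"]+p["fx"]*c[:,0]/-c[:,2],p["cy"]-p["fy"]*c[:,1]/-c[:,2]],1)
def save(p,name,crop=None,k=1):
    im=p["img"][:,:,::-1]
    if crop: im=im[crop[1]:crop[3],crop[0]:crop[2]]
    cv2.imwrite("pics/"+name,cv2.resize(im,None,fx=k,fy=k,interpolation=cv2.INTER_CUBIC))
E
python3 - <<'E'
from h import *
np.set_printoptions(precision=1,suppress=True)
for n,crop in (("top",(150,120,390,290)),("side",(190,140,370,330))):
    p=arm.get_image(n); save(p,n+"1.png",crop,3)
    for l,z in [("bar",48),("vee",39.6),("bush",67),("stop_face",39.6),("column",32),("glue",32),("strip",32),("offcut",32),("parallel",32),("board",0)]:
        m=arm.mark_of(l,p)
        if m: print(n,l,unproj(p,m[0]["at"],z),[round(q["conf"],2) for q in m])
    for l,z in [("bar",48),("board",32)]:
        o=arm.outline_of(l,p)
        if o:
            c,_=cv2.findContours(o[0]["pixels"].astype(np.uint8),0,1); c=max(c,key=cv2.contourArea)
            b=cv2.boxPoints(cv2.minAreaRect(c)); print(n,l,o[0]["conf"],[unproj(p,q,z)[:2] for q in b])
            print(b)
E
```

```text
top bar [340.9 411.3  48. ] [0.74, 0.59]
top vee [648.5  86.5  39.6] [0.56]
top bush [644.2 101.5  67. ] [0.69]
top stop_face [ 501.  -145.9   39.6] [0.71, 0.66]
top column [375.6 227.8  32. ] [0.89]
top glue [ 438.4 -192.9   32. ] [0.48]
top strip [452.9 181.9  32. ] [0.95, 0.68]
top offcut [467.5 254.7  32. ] [0.72]
top parallel [ 499.8 -149.8   32. ] [0.58]
top board [491.9  54.8   0. ] [0.74]
top bar 0.85 [array([529. ,  94.4]), array([570.1, -53.2]), array([536.5, -62. ]), array([495.8,  85.2])]
[[247.8 200.4]
 [305.1 185.7]
 [308.4 198.6]
 [251.1 213.3]]
top board 0.9 [array([575.2, 352. ]), array([ 665.6, -213.7]), array([ 401.1, -246.8]), array([319. , 306.1])]
[[149.4 181.8]
 [364.7 152.7]
 [378.2 252.4]
 [162.9 281.4]]
side bar [333.3 432.6  48. ] [0.91, 0.82, 0.59]
side vee [647.6  73.   39.6] [0.96]
side bush [636.9 107.9  67. ] [0.82]
side stop_face [646.9 140.6  39.6] [0.96]
side column [386.  222.2  32. ] [0.98]
side glue [ 431.1 -201.5   32. ] [0.67]
side strip [455.2 174.6  32. ] [0.71]
side offcut [466.7 257.7  32. ] [0.75]
side parallel [ 496.6 -140.3   32. ] [0.68, 0.4]
side board [487.2  48.5   0. ] [0.66]
side bar 0.81 [array([576.2, -80.2]), array([541.1, -88.6]), array([492.5,  93.2]), array([523.6, 100.8])]
[[271. 195.]
 [284. 195.]
 [284. 240.]
 [271. 240.]]
side board 0.95 [array([568. , 358.9]), array([ 759.6, -208.4]), array([ 386.3, -253.8]), array([317.8, 315.9])]
[[216.3 322.3]
 [225.8 167.3]
 [348.3 174.8]
 [338.8 329.8]]
```

```bash
ls -la pics
```

```text
total 1228
drwxr-xr-x 2 agent agent   4096 Dec  7 04:56 .
drwxr-xr-x 3 agent agent   4096 Dec  7 04:56 ..
-rw-r--r-- 1 agent agent 383869 Dec  7 04:55 side0.png
-rw-r--r-- 1 agent agent 350932 Dec  7 04:56 side1.png
-rw-r--r-- 1 agent agent 244816 Dec  7 04:55 top0.png
-rw-r--r-- 1 agent agent 265625 Dec  7 04:56 top1.png
```

View pics/top1.png

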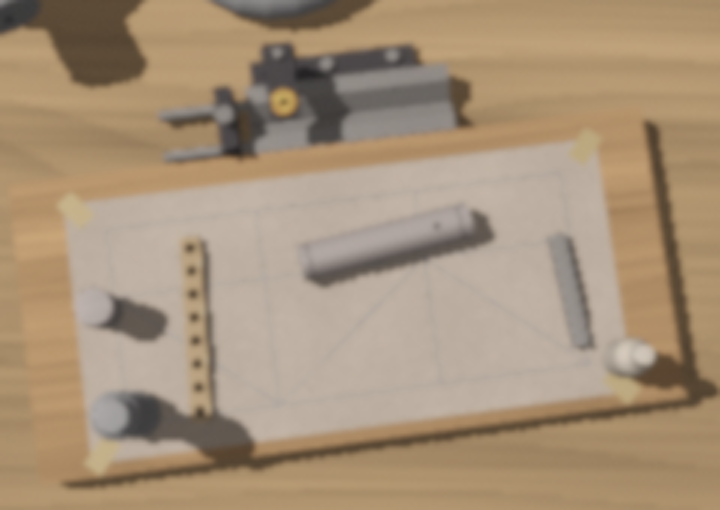

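View pics/side1.png

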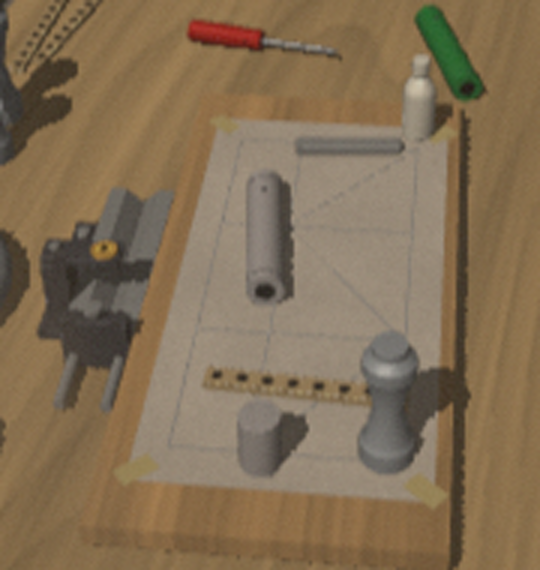

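The crop confirms it: the grey bored bar at top-view (279,201) is the one, and the green pair are the decoys. It lies about 8° skew to the board. Next I'll fit poses by comparing projected models with the outlines in both cameras.

```bash
cat > fit.py <<'E'
from h import *
from scipy.optimize import minimize
def hullmask(p,P):
    m=np.zeros((840*2,560*4),np.uint8)
    uv=proj(p,P); h=cv2.convexHull((uv*16).astype(np.int32)[:,None])
    m=np.zeros((420,560),np.uint8); 
    m4=np.zeros((1680,2240),np.uint8)
    h=cv2.convexHull(np.round((uv+0.5)*4*16).astype(np.int32)[:,None]); cv2.fillPoly(m4,[h],1,shift=4)
    return cv2.resize(m4.astype(np.float32),(560,420),interpolation=cv2.INTER_AREA)
def place(L,q):
    c,s=np.cos(q[2]),np.sin(q[2]); R=np.array([[c,-s,0],[s,c,0],[0,0,1]]); return L@R.T+[q[0],q[1],0]
def box(a,b,z0,z1): return np.array([[x,y,z] for x in(-a/2,a/2) for y in(-b/2,b/2) for z in(z0,z1)])
def cyl(r,l,z):
    t=np.linspace(0,2*np.pi,40); return np.array([[r*np.cos(u),y,z+r*np.sin(u)] for u in t for y in(-l/2,l/2)])
def fit(L,views,q0,hull=False):
    ms=[]
    for p,m in views:
        m=m.astype(np.uint8)
        c,_=cv2.findContours(m,0,1); c=max(c,key=cv2.contourArea)
        mm=np.zeros_like(m)
        cv2.fillPoly(mm,[cv2.convexHull(c) if hull else c],1); ms.append((p,mm.astype(np.float32)))
    f=lambda v: sum(np.abs(hullmask(p,place(L,[v[0],v[1],v[2]/100]))-m).sum() for p,m in ms)
    v0=[q0[0],q0[1],q0[2]*100]
    sim=np.array([v0]+[np.add(v0,d) for d in([15,0,0],[0,15,0],[0,0,6])])
    r=minimize(f,v0,method="Nelder-Mead",options=dict(initial_simplex=sim,xatol=.05,fatol=.1))
    return r.x[0],r.x[1],r.x[2]/100,r.fun,[m.sum() for _,m in ms]
def best(l,p,near):
    o=[x for x in arm.outline_of(l,p) if np.hypot(x["box"][0]-near[0],x["box"][1]-near[1])<40]
    return o[0]["pixels"] if o else None
E
cat > m1.py <<'E'
from fit import *
t=arm.get_image("top"); s=arm.get_image("side")
def go(l,L,q0,nt,ns,h=False):
    mt,ms=best(l,t,nt),best(l,s,ns)
    for nm,v in (("top",[(t,mt)]),("side",[(s,ms)]),("both",[(t,mt),(s,ms)])):
        v=[x for x in v if x[1] is not None]
        if v: print(l,nm,np.round(fit(L,v,q0,h)[:4],3))
go("board",box(260,560,0,32),(490,50,-.1),(268,217),(288,245),True)
go("bar",cyl(16,150,48),(533,16,-.25),(279,201),(278,218))
E
python3 m1.py
```

```text
board top [4.89868e+02 5.10840e+01 1.47000e-01 5.84000e+02]
board side [4.90522e+02 3.47500e+01 1.43000e-01 2.91438e+02]
board both [4.89842e+02 4.47540e+01 1.47000e-01 1.59275e+03]
bar top [5.32268e+02 1.67090e+01 2.56000e-01 6.02500e+01]
bar side [5.31713e+02 1.02420e+01 2.82000e-01 4.50000e+01]
bar both [5.31356e+02 1.56480e+01 2.63000e-01 1.58750e+02]
```

```bash
cat > m2.py <<'E'
from fit import *
t=arm.get_image("top"); s=arm.get_image("side")
def draw(p,name,crop,items):
    k=4; im=cv2.resize(p["img"][:,:,::-1][crop[1]:crop[3],crop[0]:crop[2]],None,fx=k,fy=k,interpolation=cv2.INTER_CUBIC)
    for P,col in items:
        uv=(proj(p,P)+.5-np.array(crop[:2]))*k
        cv2.polylines(im,[np.round(uv).astype(np.int32)[:,None]],True,col,1)
    cv2.imwrite("pics/"+name,im)
bq=(489.9,51,.147); q=(532.0,16.5,.258)
def rect(a0,a1,b0,b1,z): return np.array([[a0,b0,z],[a1,b0,z],[a1,b1,z],[a0,b1,z]],float)
its=[(place(rect(-130,130,-280,280,32),bq),(0,0,255)),(place(rect(-16,16,-75,75,48),q),(0,255,0)),
 (place(rect(130,190,-125,55,32),(bq[0],bq[1],bq[2])),(255,0,0)),(place(rect(145,175,-125,55,32),bq),(255,255,0))]
draw(t,"t2.png",(190,120,390,270),its); draw(s,"s2.png",(190,150,350,300),its)
E
python3 m2.py
```

```text
(no output)
```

View pics/t2.png

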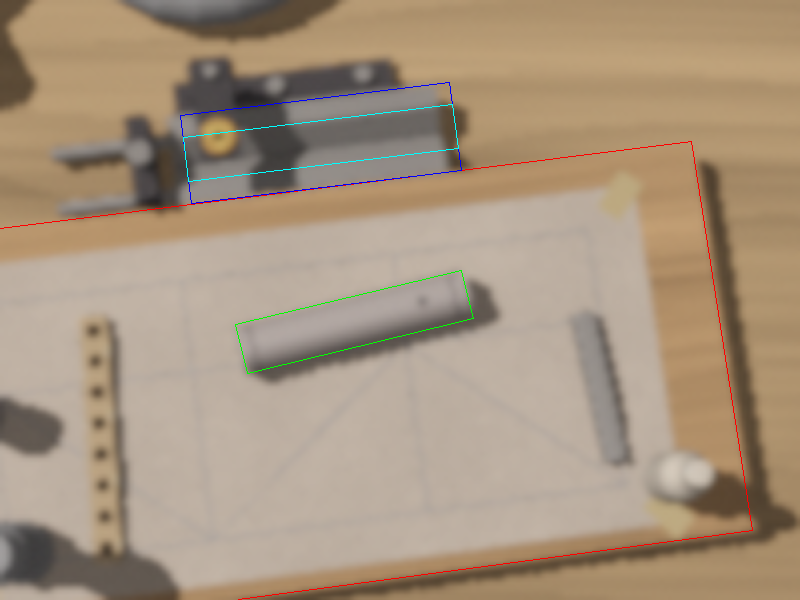

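View pics/s2.png

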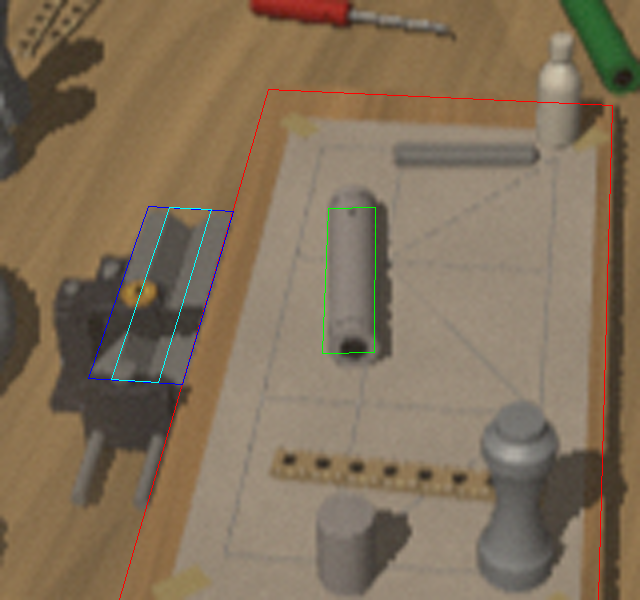

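Request:
apply_moves(
  increments=[
    [[-0.25,0.25,0,0,0,0,1],[-0.5,0.5,0,0,0,0,1],[-0.75,0.75,0,0,0,0,1],[-0.95,1.0,0,0,0,0,1]],
  ],
)

```text
clock: 3.4
position: [232.2, -479.5, 303.9]
ee_rot: [-0.135, 0.991, -0.0, 0.0]
contact_force: [0.8, 0.6, 0.5]
gripper_width: 85.1
```

Request:
apply_moves(
  increments=[
    [[-0.25,0.25,0,0,0,0,1],[-0.5,0.5,0,0,0,0,1],[-0.75,0.75,0,0,0,0,1],[-0.95,1.0,0,0,0,0,1]],
  ],
)

```text
clock: 3.8
position: [297.1, -357.7, 304.1]
ee_rot: [-0.135, 0.991, -0.0, 0.0]
contact_force: [0.7, -0.0, 0.4]
gripper_width: 85.5
```

Request:
apply_moves(
  increments=[
    [[-0.25,0.25,0,0,0,0,1],[-0.5,0.5,0,0,0,0,1],[-0.75,0.75,0,0,0,0,1],[-0.95,1.0,0,0,0,0,1]],
  ],
)

```text
clock: 4.2
position: [362.1, -235.9, 304.3]
ee_rot: [-0.135, 0.991, -0.0, 0.0]
contact_force: [-0.7, 0.0, -0.0]
gripper_width: 85.4
```

Request:
apply_moves(
  increments=[
    [[-0.25,0.25,0,0,0,0,1],[-0.5,0.5,0,0,0,0,1],[-0.75,0.75,0,0,0,0,1],[-0.95,1.0,0,0,0,0,1]],
  ],
)

```text
clock: 4.6
position: [427.1, -114.1, 304.3]
ee_rot: [-0.135, 0.991, -0.0, 0.001]
contact_force: [0.0, -0.4, 0.1]
gripper_width: 85.2
```

Request:
apply_moves(
  increments=[
    [[-0.25,0.25,0.2,0,0,0,1],[-0.5,0.5,0.4,0,0,0,1],[-0.75,0.75,0.6,0,0,0,1],[-0.95,1.0,0.8,0,0,0,1],[-0.95,1.0,0.8,0,0,0,1],[-0.95,1.0,0.8,0,0,0,1]],
  ],
)

```text
clock: 5.2
position: [491.2, 6.7, 223.5]
ee_rot: [-0.135, 0.991, -0.0, -0.001]
contact_force: [-0.2, -0.8, -0.2]
gripper_width: 85.1
```

```bash
python3 - <<'E'
from h import *
np.set_printoptions(precision=3,suppress=True)
w=arm.get_image("wrist"); save(w,"w3.png"); print(w["fx"],w["cx"],w["cy"],w["pose"])
s=arm.get_image("side"); save(s,"s3.png",(190,120,370,300),4)
st=arm.read_state(); P=st["position"]
for d in (60,73,86): print(d,(proj(s,P-[0,0,d])-[190,120])*4)
E
```

```text
335.9708219436865 280.63756220540415 212.46723944268436 [[ -0.269  -0.926  -0.266 422.686]
 [  0.963  -0.259  -0.073 -12.491]
 [ -0.001  -0.276   0.961 293.35 ]
 [  0.      0.      0.      1.   ]]
60 [[411.399 245.436]]
73 [[411.556 262.866]]
86 [[411.71 280.06]]
```

View pics/w3.png

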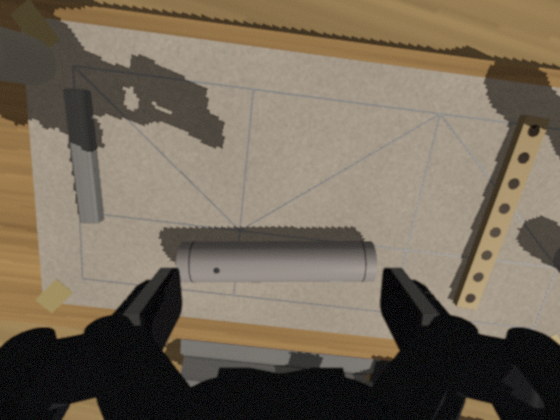

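View pics/s3.png

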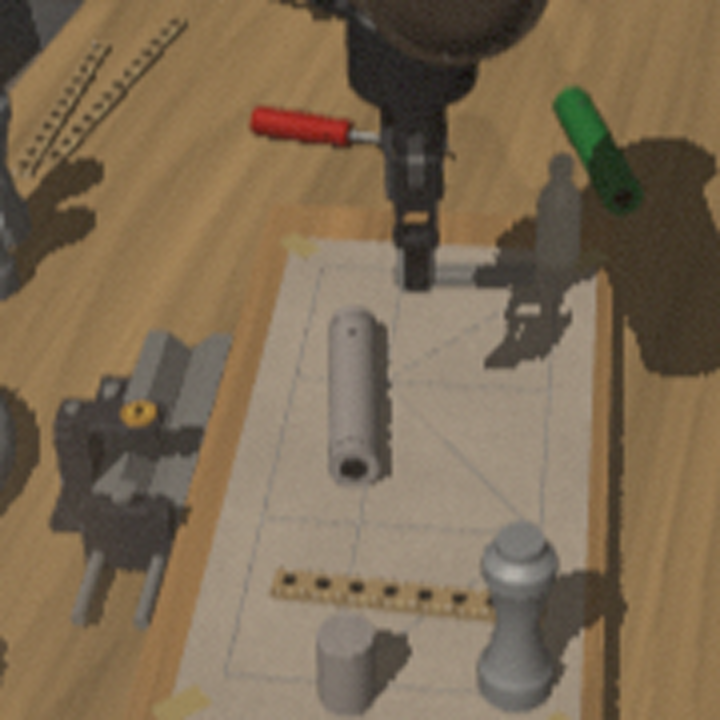

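```bash
python3 - <<'E'
from fit import *
s=arm.get_image("side");t=arm.get_image("top");w=arm.get_image("wrist")
P=arm.read_state()["position"]
for yy in(45,57):
  for d in (47,54,60,66,73): print(yy,d,(proj(s,P+np.array([-.266,.964,0])*yy-[0,0,d])-[190,120])[0]*4)
# bar & board-edge measurement in wrist
m=best("bar",w,(277,262)); 
print("bar wrist",np.round(fit(cyl(16,150,48),[(w,m)],(532,16,.258))[:4],3))
# vee/stop/bush
for p,n in((t,"top"),(s,"side")):
  for l,z in(("vee",39.6),("bush",67),("stop_face",39.6)):
    for q in arm.mark_of(l,p)[:1]:
        X=unproj(p,q["at"],z); d=X[:2]-[648.2,74.4]; c,sn=np.cos(.147),np.sin(.147)
        print(n,l,round(q["conf"],2),np.round([c*d[0]+sn*d[1],-sn*d[0]+c*d[1]],1))
E
```

```text
45 47 [413.28011448 269.72616207]
45 54 [413.3607495  279.41599763]
45 60 [413.42937479 287.66263645]
45 66 [413.49755207 295.85543651]
45 73 [413.57653179 305.34635777]
57 47 [413.77619853 281.5447807 ]
57 54 [413.85561003 291.27238216]
57 60 [413.9231899  299.55065415]
57 66 [413.99032478 307.77441842]
57 73 [414.06809226 317.30063385]
bar wrist [5.29951e+02 1.33780e+01 2.77000e-01 2.00312e+02]
top vee 0.76 [ 4.9 12.4]
top bush 0.64 [ 5.6 30.8]
top stop_face 0.55 [-7.5 72.9]
side vee 0.73 [0.3 5.6]
side bush 0.67 [ 1.4 33.6]
side stop_face 0.6 [ 1.1 65.7]
```

Request:
apply_moves(
  increments=[
    [[0,0,0.25,0,0,0,1],[0,0,0.5,0,0,0,1],[0,0,0.75,0,0,0,1],[0,0,0.95,0,0,0,1],[0,0,1.0,0,0,0,1]],
  ],
)

```text
clock: 6.3
position: [490.0, 5.8, 121.9]
ee_rot: [-0.134, 0.991, -0.0, -0.002]
contact_force: [-0.4, 0.5, 0.3]
gripper_width: 85.3
```

Request:
apply_moves(
  increments=[
    [[0,0,0.1,0,0,0,1],[0,0,0.2,0,0,0,1],[0,0,0.25,0,0,0,1],[0,0,0.28,0,0,0,1],[0,0,0.28,0,0,0,1]],
  ],
)

```text
clock: 6.8
position: [491.2, 6.1, 95.8]
ee_rot: [-0.135, 0.991, -0.0, -0.0]
contact_force: [-0.1, 0.4, 0.0]
gripper_width: 85.5
```

```bash
python3 - <<'E'
from h import *
s=arm.get_image("side"); save(s,"s4.png",(210,140,370,300),4)
w=arm.get_image("wrist"); save(w,"w4.png")
st=arm.read_state();print(st["position"],st["contact_force"])
E
```

```text
[491.41112925   6.21472581  96.23278835] [0.23933875 0.22202915 0.81443268]
```

View pics/s4.png

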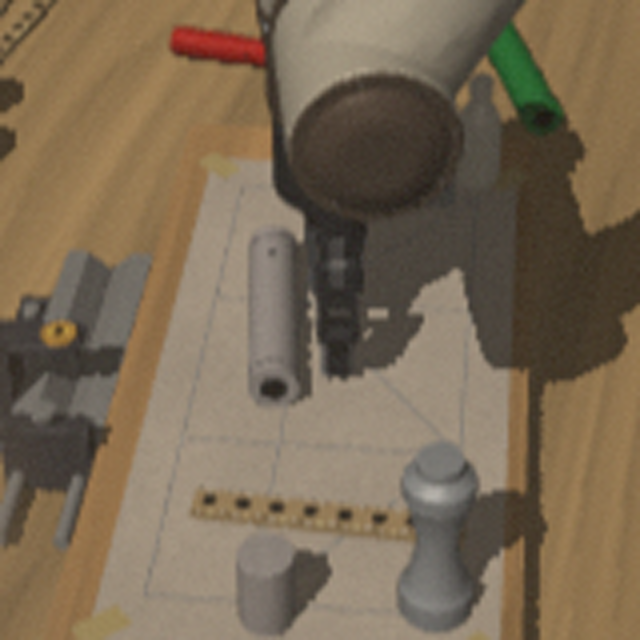

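View pics/w4.png

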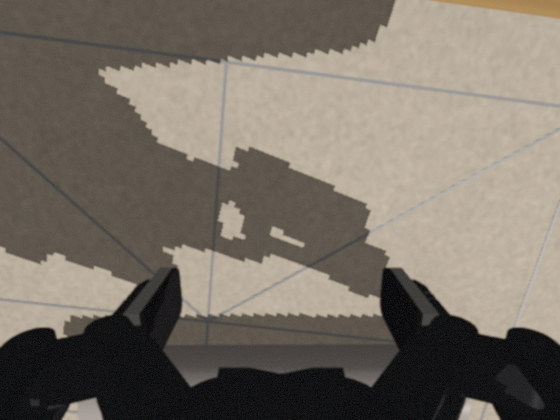

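Request:
apply_moves(
  increments=[
    [[-0.04,0,0,0,0,0,1],[-0.08,-0.01,0,0,0,0,1],[-0.12,-0.01,0,0,0,0,1],[-0.16,-0.02,0,0,0,0,1],[-0.19,-0.02,0,0,0,0.04,1],[-0.22,-0.03,0,0,0,0.08,1],[-0.25,-0.03,0,0,0,0.12,1],[-0.28,-0.03,0,0,0,0.16,1],[-0.31,-0.04,0,0,0,0.2,1],[-0.34,-0.04,0,0,0,0.24,1]],
  ],
)

```text
clock: 7.9
position: [525.2, 11.3, 95.9]
ee_rot: [-0.074, 0.997, -0.0, -0.0]
contact_force: [0.2, -0.7, 0.5]
gripper_width: 85.4
```

```bash
cat > look.py <<'E'
import sys
from fit import *
n=sys.argv[1]
s=arm.get_image("side"); save(s,f"s{n}.png",(200,160,340,280),5)
t=arm.get_image("top"); save(t,f"t{n}.png",(210,120,330,220),5)
st=arm.read_state();P=st["position"];c,sn=np.cos(.147),np.sin(.147);d=P[:2]-[648.2,74.4]
q=st["ee_rot"];print("tcp vee",c*d[0]+sn*d[1],-sn*d[0]+c*d[1],P[2],"yaw",2*np.arctan2(-q[0],q[1]),st["contact_force"])
for nm,p,near in(("side",s,(270,215)),("top",t,(275,190))):
    m=best("bar",p,near)
    if m is None: print(nm,"none");continue
    r=fit(cyl(16,150,float(sys.argv[2])),[(p,m)],(P[0]+28,P[1]+6,.2)); d=np.array(r[:2])-[648.2,74.4]
    print(nm,"bar vee",np.round([c*d[0]+sn*d[1],-sn*d[0]+c*d[1],r[2]-.147,r[3]],3))
E
python3 look.py 5 48
```

```text
tcp vee -130.58023513368852 -44.26654098362808 95.92933951963975 yaw 0.1491770731295202 [-0.24515107  0.18852943 -0.54552305]
side bar vee [-96.811 -42.011   0.148 126.375]
top none
```

View pics/s5.png

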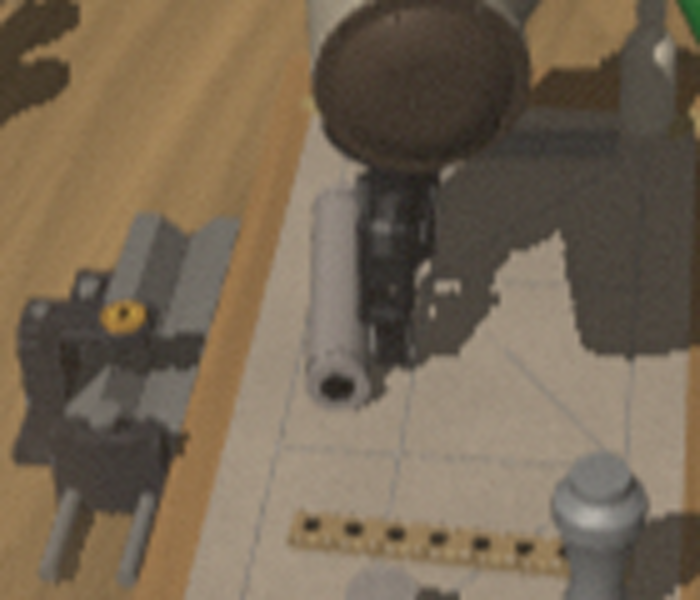

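View pics/t5.png

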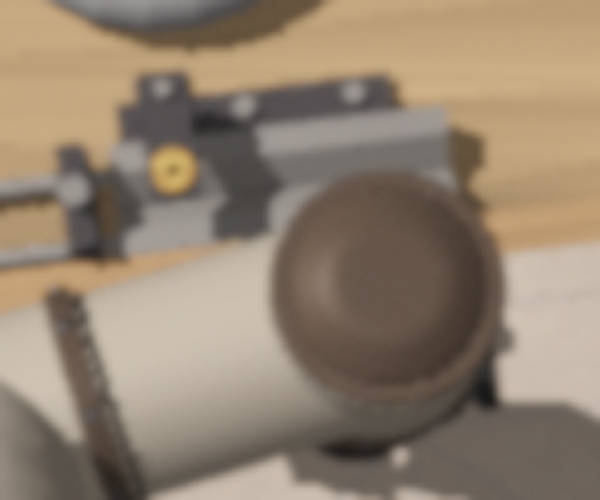

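Request:
apply_moves(
  increments=[
    [[-0.02,0,0,0,0,0,1],[-0.05,0,0,0,0,0,1],[-0.07,0,0,0,0,0,1],[-0.1,0,0,0,0,0,1],[-0.12,0,0,0,0,0,1],[-0.15,0,0,0,0,0,1],[-0.17,0,0,0,0,0,1],[-0.2,0,0,0,0,0,1],[-0.22,0,0,0,0,0,1],[-0.25,0,0,0,0,0,1]],
  ],
)

```text
clock: 9.1
position: [549.8, 15.1, 95.9]
ee_rot: [-0.075, 0.997, -0.0, -0.0]
contact_force: [-0.2, 0.7, -0.2]
gripper_width: 85.4
```

```bash
python3 look.py 6 48; python3 -c "
from h import *
w=arm.get_image('wrist'); save(w,'w6.png')"
```

```text
tcp vee -105.59564584256927 -44.23161763938501 95.93455894980762 yaw 0.14983246713734902 [-0.53730149  0.69894408  0.27768685]
side bar vee [-72.476 -39.84    0.144 143.062]
top none
```

View pics/s6.png

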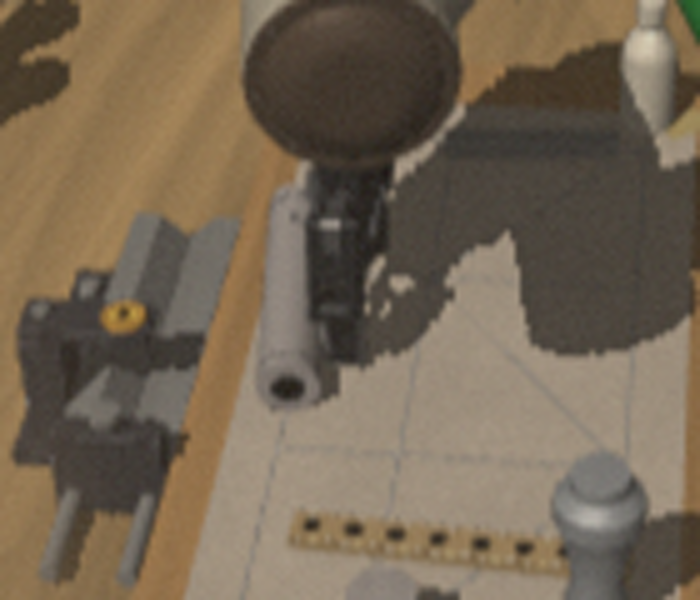

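View pics/w6.png

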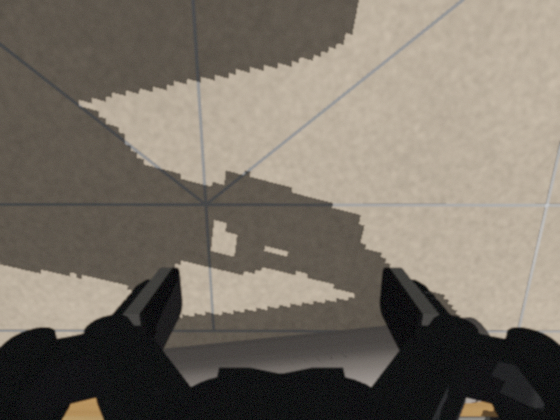

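The wrist view shows the bar still skew by about 0.1 rad: its edge is at row 347 on the left and 325 on the right. It rolls so freely that the +y finger doesn't turn it. When the leading −y end drops into the groove it will be held there, and the +y finger should then square it up. I'll keep rolling slowly.

Request:
apply_moves(
  increments=[
    [[-0.03,0,0,0,0,0,1],[-0.06,0,0,0,0,0,1],[-0.09,0,0,0,0,0,1],[-0.12,0,0,0,0,0,1],[-0.15,0,0,0,0,0,1],[-0.18,0,0,0,0,0,1],[-0.21,0,0,0,0,0,1],[-0.24,0,0,0,0,0,1],[-0.27,0,0,0,0,0,1],[-0.3,0,0,0,0,0,1]],
  ],
)

```text
clock: 10.35
position: [579.6, 19.6, 95.9]
ee_rot: [-0.075, 0.997, -0.0, -0.0]
contact_force: [-0.4, 0.1, 0.6]
gripper_width: 85.6
```

Request:
apply_moves(
  increments=[
    [[-0.02,0,0,0,0,0,1],[-0.04,0,0,0,0,0,1],[-0.06,0,0,0,0,0,1],[-0.08,0,0,0,0,0,1],[-0.1,0,0,0,0,0,1]],
  ],
)

```text
clock: 10.85
position: [589.4, 21.1, 95.9]
ee_rot: [-0.075, 0.997, 0.0, 0.0]
contact_force: [-0.4, -0.2, -0.9]
gripper_width: 85.4
```

```bash
python3 look.py 7 48; python3 -c "
from h import *
w=arm.get_image('wrist'); save(w,'w7.png')"
```

```text
tcp vee -65.7807136389639 -44.130801319415056 95.90967622258329 yaw 0.14978520286505603 [-0.12145    -0.38166795  0.53501268]
side bar vee [-3.46740e+01 -3.32360e+01  1.33000e-01  2.04562e+02]
top none
```

View pics/s7.png

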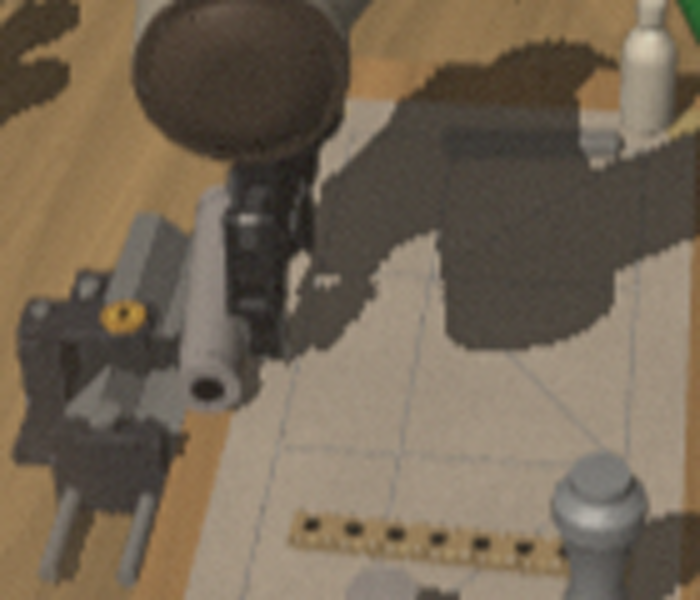

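View pics/w7.png

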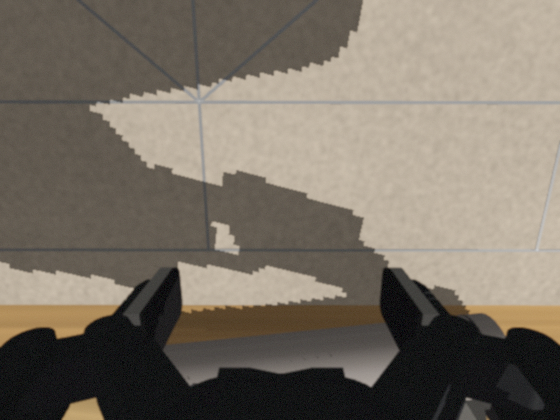

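The bar is near the lip at about (−34, −32) in the vee frame and still skew by about 0.107 rad. If it tipped in like this, its +y end could rise into the bush arm. So I'll first square it with an open-jaw couple: one fingertip on each side, at opposite ends, with no grip.

```bash
python3 -c "
from bench import arm
print(arm.read_state()['joints'])"
```

```text
[ 3.10186903e-01  5.48655953e-01 -3.18415161e-01 -5.94428082e-05
 -7.03773570e-01 -1.73117154e+00]
```

Request:
apply_moves(
  increments=[
    [[0.06,0,0,0,0,0,1],[0.08,0,-0.15,0,0,0,1],[0.08,0,-0.4,0,0,0,1],[0.0,0,-0.5,0,0,-0.1,1],[-0.1,0.04,-0.5,0,0,-0.3,1],[-0.2,0.08,-0.5,0,0,-0.5,1],[-0.3,0.12,-0.5,0,0,-0.75,1],[-0.32,0.12,-0.5,0,0,-1.0,1],[-0.32,0.12,-0.5,0,0,-1.0,1]],
  ],
)

```text
clock: 12.0
position: [619.3, 37.9, 147.0]
ee_rot: [-0.319, 0.948, -0.0, 0.001]
contact_force: [0.2, -0.7, 0.7]
gripper_width: 85.3
```

Request:
apply_moves(
  increments=[
    [[0,0,0,0,0,-0.2,1],[0,0,0,0,0,-0.4,1],[0,0,0,0,0,-0.6,1],[0,0,0,0,0,-0.8,1],[0,0,0,0,0,-0.8,1]],
  ],
)

```text
clock: 12.5
position: [618.8, 37.6, 146.7]
ee_rot: [-0.5, 0.866, -0.0, 0.0]
contact_force: [-0.4, -0.3, 0.7]
gripper_width: 85.4
```

```bash
python3 look.py 8 48; python3 -c "
from fit import *
w=arm.get_image('wrist'); save(w,'w8.png')
P=arm.read_state()['position']
for x in arm.outline_of('bar',w)[:2]:
  print(x['conf'],x['box'])
  r=fit(cyl(16,150,48),[(w,x['pixels'])],(P[0],P[1],.254));c,sn=np.cos(.147),np.sin(.147);d=np.array(r[:2])-[648.2,74.4]
  print(np.round([c*d[0]+sn*d[1],-sn*d[0]+c*d[1],r[2]-.147,r[3]],3))
"
```

```text
tcp vee -34.37449640577282 -32.108985592005716 146.4678764265357 yaw 1.0462243757489047 [-0.21407618  0.42063326 -0.23435892]
side bar vee [-32.776 -35.158   0.13   46.75 ]
top bar vee [-3.3522e+01 -3.8177e+01  1.5300e-01  5.1775e+02]
0.88 [273.3, 247.2, 245.4, 233.5]
[-3.42330e+01 -3.18190e+01  1.19000e-01  4.04375e+02]
0.47 [313.6, 209.6, 490.3, 415.5]
[-1.2510100e+02 -9.2132000e+01  9.0100000e-01  7.6940875e+04]
```

View pics/s8.png

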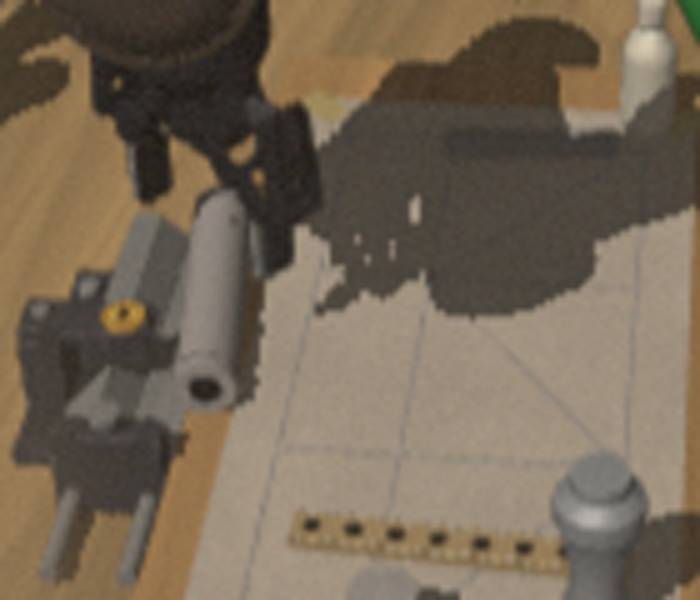

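View pics/w8.png

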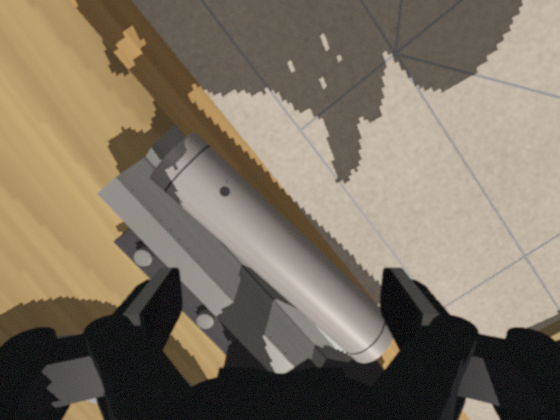

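Request:
apply_moves(
  increments=[
    [[0,0,0.1,0,0,0,1],[0,0,0.2,0,0,0,1],[0,0,0.3,0,0,0,1],[0,0,0.4,0,0,0,1],[0,0,0.5,0,0,0,1],[0,0,0.5,0,0,0,1]],
  ],
)

```text
clock: 13.4
position: [618.1, 37.4, 93.7]
ee_rot: [-0.501, 0.865, 0.001, -0.002]
contact_force: [-0.5, 0.3, -0.0]
gripper_width: 85.6
```

Request:
apply_moves(
  increments=[
    [[0,0,0,0,0,0.08,1],[0,0,0,0,0,0.16,1],[0,0,0,0,0,0.24,1],[0,0,0,0,0,0.3,1],[0,0,0,0,0,0.36,1],[0,0,0,0,0,0.42,1],[0,0,0,0,0,0.47,1],[0,0,0,0,0,0.52,1],[0,0,0,0,0,0.55,1],[0,0,0,0,0,0.55,1]],
  ],
)

```text
clock: 14.4
position: [619.2, 37.7, 96.0]
ee_rot: [-0.378, 0.926, -0.0, 0.0]
contact_force: [-0.5, 0.3, 0.5]
gripper_width: 85.1
```

```bash
python3 look.py 9 48; python3 -c "
from fit import *
w=arm.get_image('wrist'); save(w,'w9.png')"
```

```text
tcp vee -34.07920244870712 -32.03438769906299 95.9423819026457 yaw 0.7748256086258463 [ 1.06595739 -0.41249038  0.07216199]
side bar vee [-2.53040e+01 -3.51910e+01  1.43000e-01  2.63312e+02]
top bar vee [-3.8538e+01 -3.6454e+01  1.0300e-01  5.7100e+02]
```

View pics/s9.png

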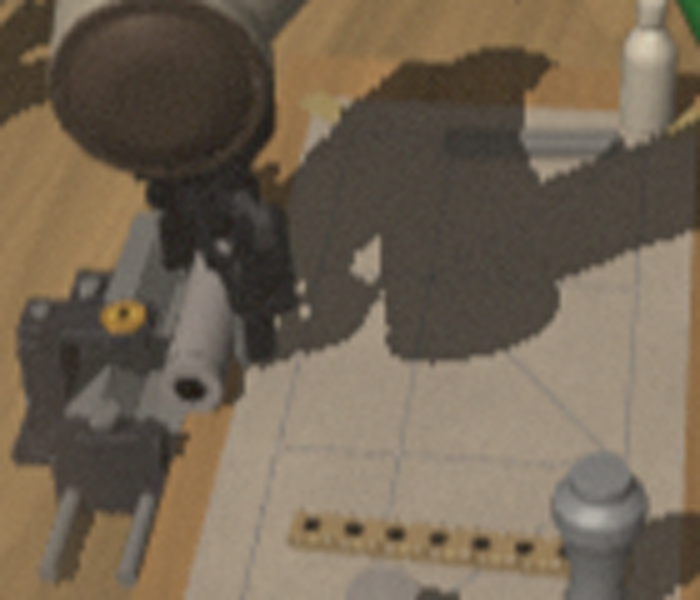

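View pics/w9.png

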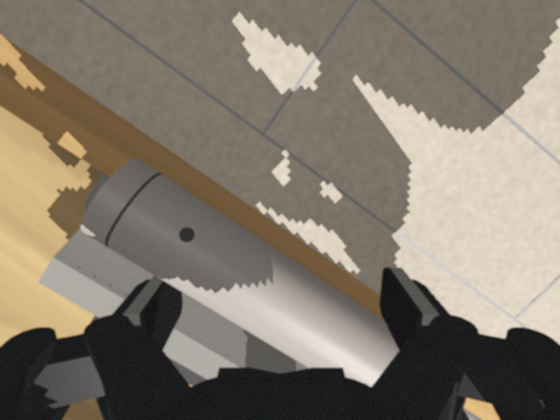

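```bash
python3 -c "
from fit import *
w=arm.get_image('wrist')
def yaw(a,b,z):
  d=unproj(w,a,z)-unproj(w,b,z); return np.arctan2(-d[0],d[1])
g=cv2.resize(w['img'],None,fx=2,fy=2,interpolation=cv2.INTER_CUBIC)[:,:,::-1]; g=g[120:,60:860]; cv2.imwrite('pics/w9b.png',g[:600])
print('draw',yaw((395,232),(80,0),32))
for z in(48,52,56): print('bar',z,yaw((395,322),(150,160),z))
"
```

```text
draw 0.1475130898594544
bar 48 0.159152900135079
bar 52 0.15915290013507805
bar 56 0.15915290013507813
```

View pics/w9b.png

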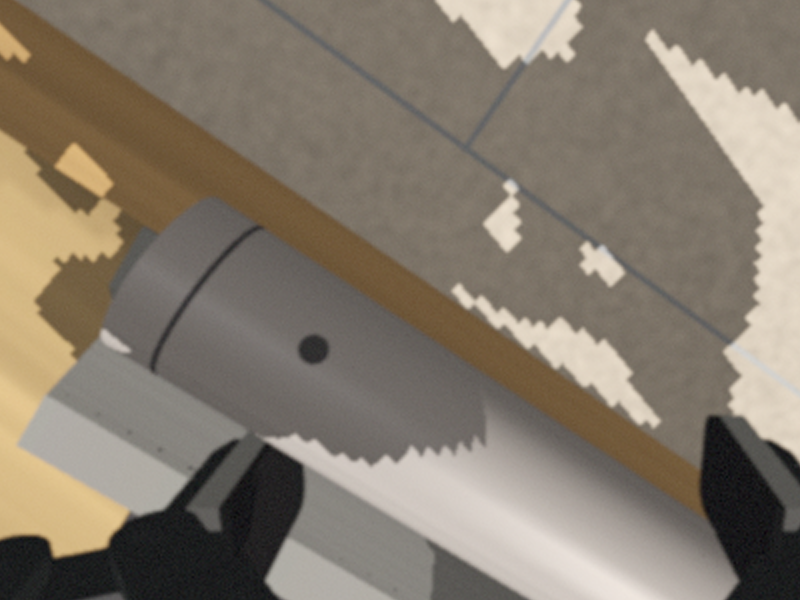

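Request:
apply_moves(
  increments=[
    [[0,0,0,0,0,-0.1,1],[0,0,-0.08,0,0,-0.1,1],[0,0,-0.25,0,0,-0.1,1],[0,0,-0.45,0,0,-0.1,1],[0,0,-0.5,0,0,-0.1,1]],
  ],
)

```text
clock: 15.2
position: [620.3, 38.0, 148.7]
ee_rot: [-0.401, 0.916, -0.001, 0.002]
contact_force: [1.1, 0.3, -0.1]
gripper_width: 85.8
```

Request:
apply_moves(
  increments=[
    [[0.08,0.05,0,0,0,0.2,1],[0.18,0.12,0,0,0,0.45,1],[0.28,0.18,0,0,0,0.7,1],[0.36,0.24,0,0,0,0.9,1],[0.36,0.24,0,0,0,1.0,1]],
  ],
)

```text
clock: 15.7
position: [575.4, 27.2, 145.6]
ee_rot: [-0.16, 0.987, 0.0, -0.001]
contact_force: [-0.0, -0.1, 0.2]
gripper_width: 85.1
```

Request:
apply_moves(
  increments=[
    [[0,0,0,0,0,0.15,1],[0,0,0,0,0,0.26,1],[0,0,0.15,0,0,0.26,1],[0,0,0.3,0,0,0.26,1],[0,0,0.45,0,0,0.26,1],[0,0,0.5,0,0,0.26,1],[0,0,0.5,0,0,0.26,1]],
  ],
)

```text
clock: 16.4
position: [576.5, 27.4, 95.0]
ee_rot: [-0.097, 0.995, -0.0, -0.001]
contact_force: [-0.3, -0.3, -0.1]
gripper_width: 85.9
```

```bash
python3 look.py 10 48; python3 -c "
from fit import *
w=arm.get_image('wrist'); save(w,'w10.png')"
```

```text
tcp vee -76.91454454813254 -35.88339970794518 96.33690071023156 yaw 0.19478055932345614 [-0.15623205 -0.24066697  0.84890933]
side bar vee [-3.2870e+01 -3.2334e+01  4.0000e-02  8.4438e+01]
top none
```

View pics/s10.png

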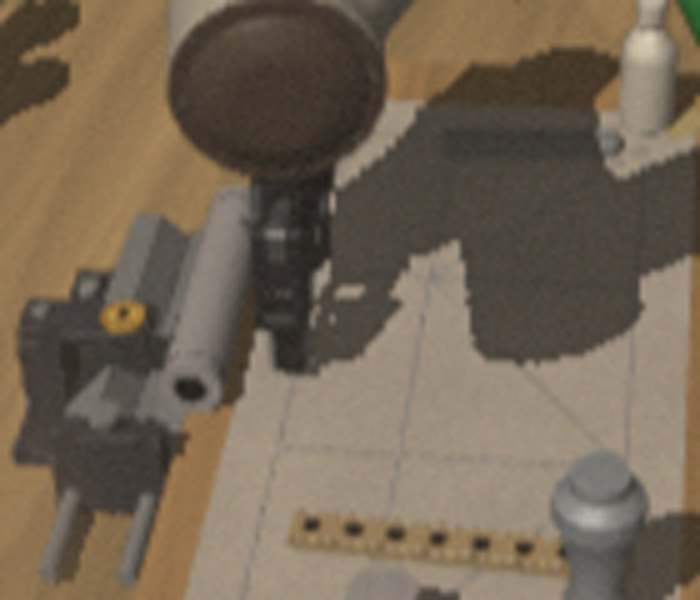

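View pics/w10.png

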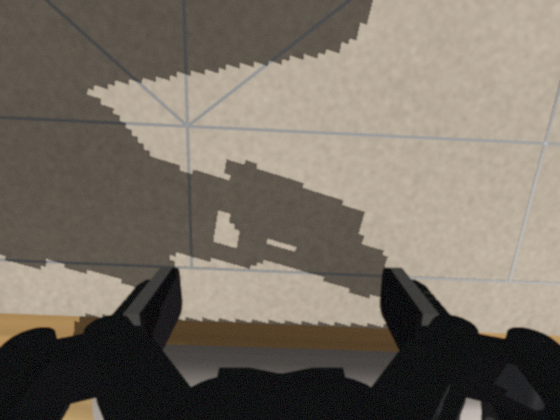

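Request:
apply_moves(
  increments=[
    [[-0.03,0,0,0,0,0.05,1],[-0.07,0,0,0,0,0.1,1],[-0.1,0,0,0,0,0.1,1],[-0.13,-0.01,0,0,0,0.1,1],[-0.15,-0.01,0,0,0,0.1,1],[-0.17,-0.01,0,0,0,0.1,1],[-0.19,-0.01,0,0,0,0.1,1],[-0.21,-0.01,0,0,0,0.1,1],[-0.23,-0.01,0,0,0,0.1,1],[-0.25,-0.01,0,0,0,0.1,1]],
  ],
)

```text
clock: 17.65
position: [601.9, 31.5, 95.9]
ee_rot: [-0.072, 0.997, -0.0, 0.0]
contact_force: [-0.2, 0.0, -0.3]
gripper_width: 85.7
```

Request:
apply_moves(
  increments=[
    [[-0.02,0,0,0,0,0,1],[-0.04,0,0,0,0,0,1],[-0.06,0,0,0,0,0,1],[-0.08,0,0,0,0,0,1],[-0.1,0,0,0,0,0,1],[-0.11,0,0,0,0,0,1],[-0.11,0,0,0,0,0,1]],
  ],
)

```text
clock: 18.35
position: [612.8, 33.0, 95.9]
ee_rot: [-0.072, 0.997, 0.0, 0.0]
contact_force: [-1.1, 0.3, 0.6]
gripper_width: 85.0
```

```bash
python3 look.py 11 40
```

```text
tcp vee -41.25797116818231 -35.758646526278824 95.88372410544157 yaw 0.1447235668726006 [-0.11303013 -0.56986545  0.38674573]
side none
top none
```

View pics/s11.png

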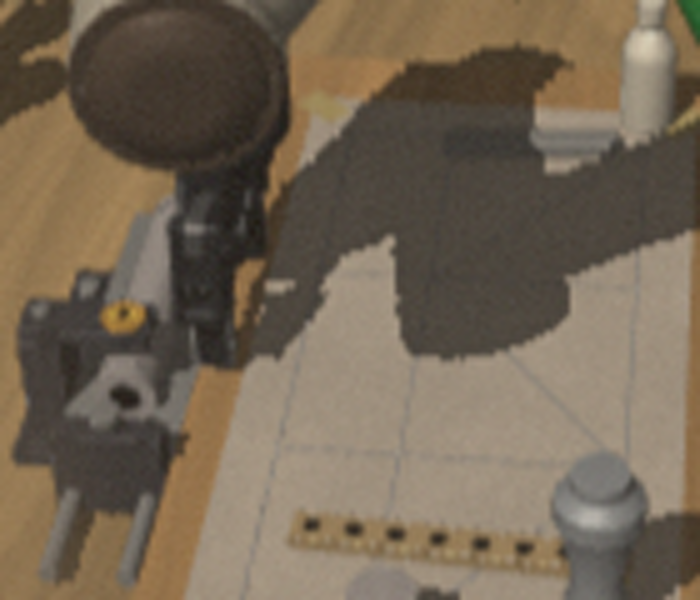

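Request:
apply_moves(
  increments=[
    [[0.1,0,0,0,0,0,1],[0.15,0,-0.1,0,0,0,1],[0.15,0,-0.4,0,0,0,0.5],[0.1,-0.1,-0.7,0,0,0,-0.3],[0,-0.3,-0.8,0,0,0,-1],[-0.2,-0.6,-0.8,0,0,0,-1],[-0.4,-0.9,-0.8,0,0,0,-1],[-0.4,-1.0,-0.8,0,0,0,-1],[-0.4,-1.0,-0.8,0,0,0,-1]],
  ],
)

```text
clock: 19.45
position: [666.1, -61.6, 176.0]
ee_rot: [-0.071, 0.997, 0.0, -0.0]
contact_force: [-1.2, -0.2, -0.7]
gripper_width: -0.2
```

```bash
cat > look2.py <<'E'
import sys
from fit import *
n=sys.argv[1]
s=arm.get_image("side"); save(s,f"s{n}.png",(200,160,340,280),5)
t=arm.get_image("top"); save(t,f"t{n}.png",(210,120,330,220),5)
w=arm.get_image("wrist"); save(w,f"w{n}.png")
st=arm.read_state();P=st["position"];c,sn=np.cos(.147),np.sin(.147);d=P[:2]-[648.2,74.4]
q=st["ee_rot"];print("tcp vee",c*d[0]+sn*d[1],-sn*d[0]+c*d[1],P[2],"yaw",2*np.arctan2(-q[0],q[1]),st["contact_force"],st["gripper_width"])
for nm,p in(("side",s),("top",t),("wrist",w)):
    X=proj(p,[648.2+.146*35,74.4-.989*35,39.6])[0]
    m=best("bar",p,X)
    if m is None: print(nm,"none");continue
    r=fit(cyl(16,150,39.6),[(p,m)],(653,40,.147)); d=np.array(r[:2])-[648.2,74.4]
    print(nm,"bar vee",np.round([c*d[0]+sn*d[1],-sn*d[0]+c*d[1],r[2]-.147,r[3]],3))
E
python3 look2.py 12
```

```text
tcp vee -2.17979764416226 -135.01402714742517 176.15926932157706 yaw 0.14540305703393475 [-0.51461975 -0.01902671  0.38621303] 0.07249808418624372
side bar vee [-1.10800e+00 -3.93110e+01  1.40000e-02  1.18938e+02]
top bar vee [-8.90000e-02 -3.93460e+01  7.00000e-03  4.34812e+02]
wrist bar vee [-2.10500e+00 -3.17750e+01  1.00000e-03  4.08188e+02]
```

View pics/s12.png

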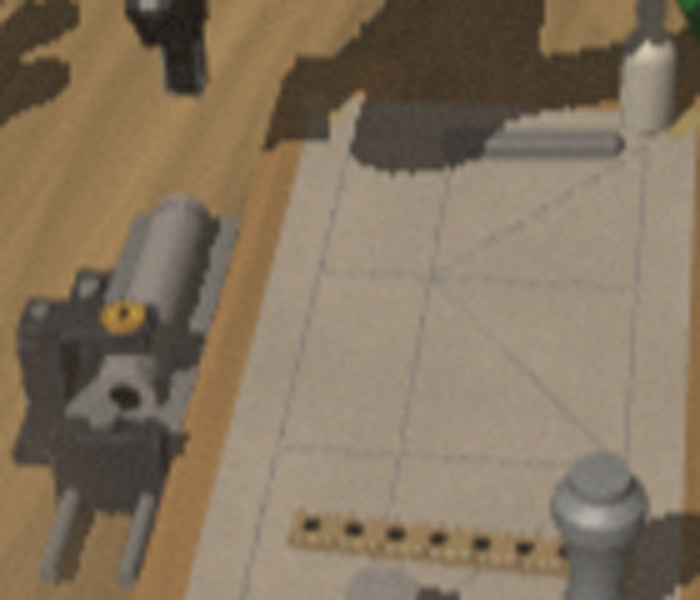

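View pics/t12.png

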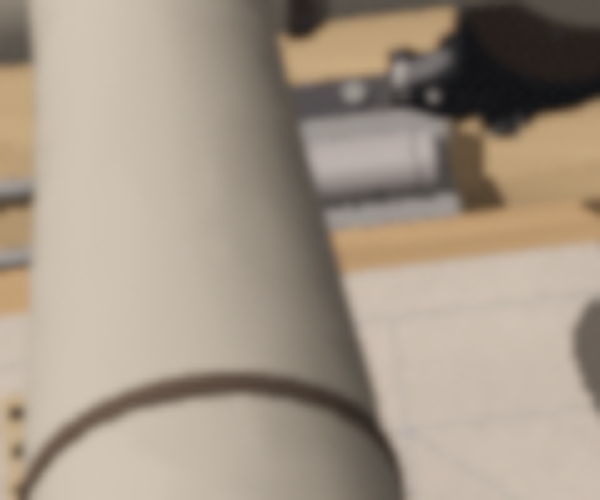

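View pics/w12.png

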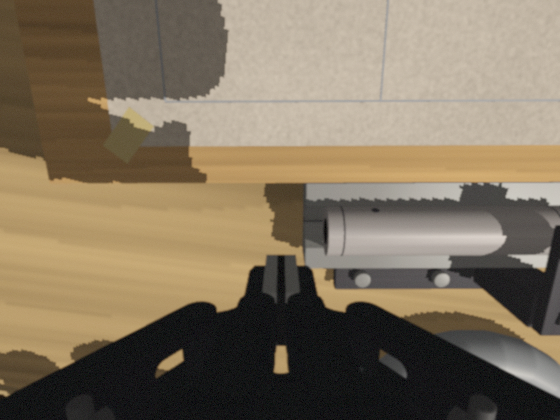

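Request:
apply_moves(
  increments=[
    [[-0.02,-0.05,0.15,0,0,0,-1],[-0.02,-0.05,0.3,0,0,0,-1],[-0.02,-0.05,0.45,0,0,0,-1],[-0.02,-0.05,0.58,0,0,0,-1],[-0.02,-0.05,0.67,0,0,0,-1],[-0.02,-0.05,0.67,0,0,0,-1]],
  ],
)

```text
clock: 20.35
position: [668.4, -64.9, 106.5]
ee_rot: [-0.072, 0.997, -0.0, -0.002]
contact_force: [-0.2, 0.7, -0.2]
gripper_width: -0.1
```

```bash
python3 -c "
from fit import *
w=arm.get_image('wrist'); save(w,'w13.png'); s=arm.get_image('side'); save(s,'s13.png',(200,160,340,280),5)
st=arm.read_state(); print(st['position'],st['contact_force'])
c,sn=np.cos(.147),np.sin(.147)
"
```

```text
[669.62873603 -64.87528662 108.83426819] [ 0.27625563 -0.42325642  0.47486266]
```

View pics/w13.png

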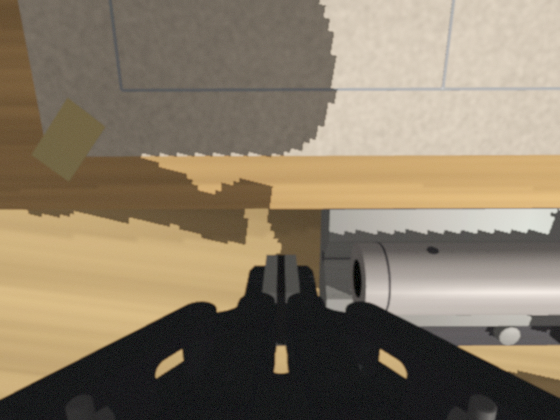

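View pics/s13.png

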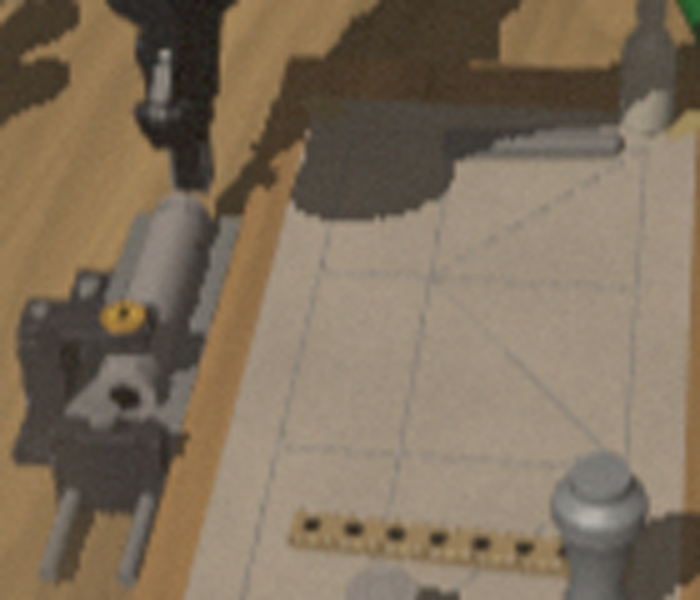

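Request:
apply_moves(
  increments=[
    [[0,0.04,0,0,0,0,-1],[0,0.08,0,0,0,0,-1],[0,0.11,0,0,0,0,-1],[0,0.14,0,0,0,0,-1],[0,0.17,0,0,0,0,-1],[0,0.2,0,0,0,0,-1],[0,0.23,0,0,0,0,-1],[0,0.26,0,0,0,0,-1],[0,0.28,0,0,0,0,-1],[0,0.3,0,0,0,0,-1]],
  ],
)

```text
clock: 21.45
position: [665.1, -35.2, 109.0]
ee_rot: [-0.072, 0.997, -0.0, 0.0]
contact_force: [0.3, -2.7, 0.9]
gripper_width: -0.0
```

```bash
python3 look2.py 14
```

```text
tcp vee 0.6449958152792519 -110.65168062619536 108.96506972514331 yaw 0.14483306484909916 [ 0.95541541 -0.99428671  0.5767526 ] -0.28860174211844264
side bar vee [-1.00800e+00 -3.67680e+01  5.00000e-03  1.53188e+02]
top bar vee [-1.57600e+00 -2.63330e+01 -4.00000e-02  3.68375e+02]
wrist bar vee [-2.10500e+00 -1.95710e+01  2.00000e-03  7.45625e+02]
```

View pics/s14.png

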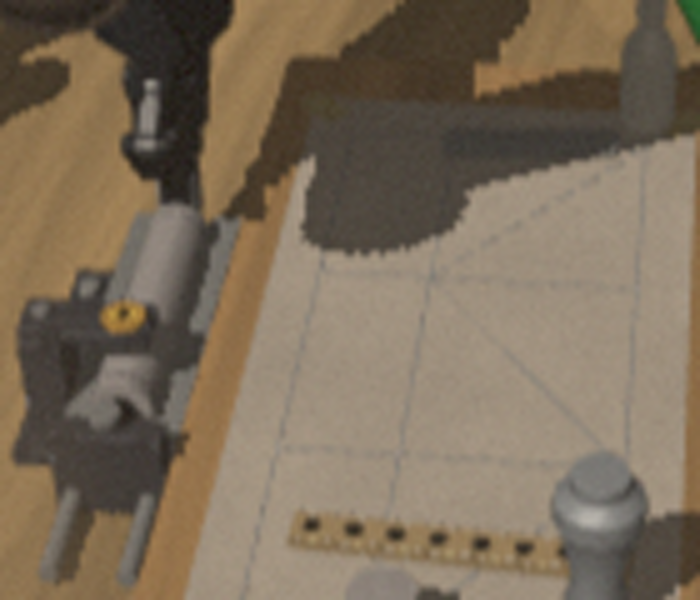

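View pics/w14.png

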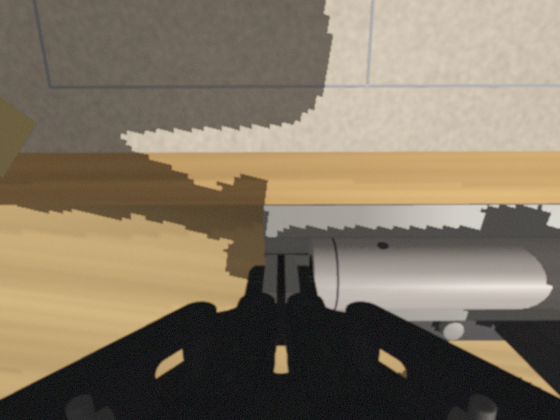

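Request:
apply_moves(
  increments=[
    [[0,0.01,0,0,0,0,-1],[0,0.02,0,0,0,0,-1],[0,0.03,0,0,0,0,-1],[0,0.04,0,0,0,0,-1],[0,0.05,0,0,0,0,-1],[0,0.06,0,0,0,0,-1]],
  ],
)

```text
clock: 22.35
position: [664.1, -29.1, 108.8]
ee_rot: [-0.072, 0.997, 0.0, -0.0]
contact_force: [1.1, -1.3, 0.1]
gripper_width: 0.3
```

Request:
apply_moves(
  increments=[
    [[0,0.01,0,0,0,0,-1],[0,0.015,0,0,0,0,-1],[0,0.02,0,0,0,0,-1],[0,0.025,0,0,0,0,-1]],
  ],
)

```text
clock: 22.75
position: [663.8, -26.7, 108.9]
ee_rot: [-0.072, 0.997, 0.0, -0.0]
contact_force: [-0.5, -1.5, -0.5]
gripper_width: -0.5
```

```bash
python3 look2.py 15
```

```text
tcp vee 0.604328851262121 -102.27387664314004 108.87539687727732 yaw 0.14478600042426126 [-0.4104382  -1.00667595 -0.24952385] -0.2561863836211232
side bar vee [-1.76200e+00 -3.92030e+01  2.30000e-02  2.15375e+02]
top bar vee [-1.04000e-01 -4.32250e+01 -1.80000e-02  3.58375e+02]
wrist bar vee [-1.94400e+00 -1.14820e+01 -1.00000e-03  6.75438e+02]
```

View pics/s15.png

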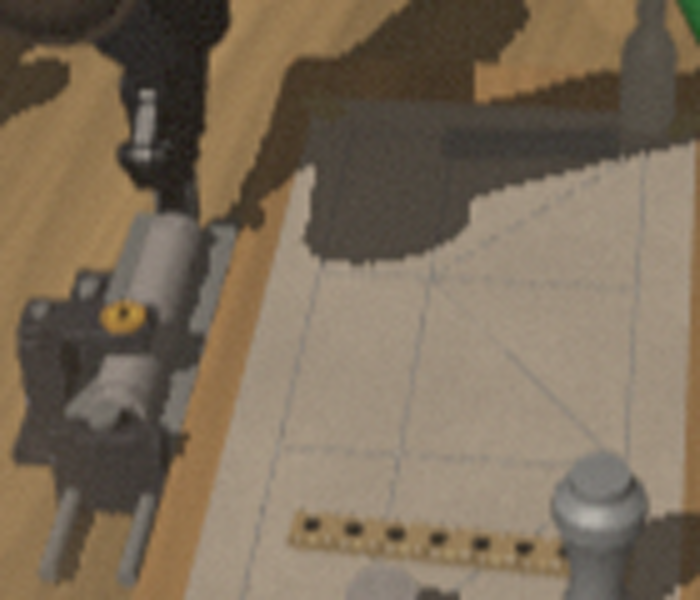

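Request:
apply_moves(
  increments=[
    [[0,0.005,0,0,0,0,-1],[0,0.01,0,0,0,0,-1],[0,0.015,0,0,0,0,-1]],
  ],
)

```text
clock: 23.35
position: [663.6, -25.3, 108.9]
ee_rot: [-0.072, 0.997, -0.0, -0.0]
contact_force: [0.1, -0.9, -0.8]
gripper_width: 0.1
```

Request:
apply_moves(
  increments=[
    [[0,0.005,0,0,0,0,-1],[0,0.01,0,0,0,0,-1]],
  ],
)

```text
clock: 23.55
position: [663.4, -24.2, 108.9]
ee_rot: [-0.072, 0.997, -0.0, -0.0]
contact_force: [0.3, -2.2, 0.4]
gripper_width: 0.0
```

Request:
apply_moves(
  increments=[
    [[0,0.005,0,0,0,0,-1],[0,0.01,0,0,0,0,-1]],
  ],
)

```text
clock: 23.75
position: [663.3, -23.3, 108.9]
ee_rot: [-0.072, 0.997, 0.0, -0.0]
contact_force: [0.2, -1.6, -0.6]
gripper_width: -0.3
```

Request:
apply_moves(
  increments=[
    [[0,0.005,0,0,0,0,-1],[0,0.01,0,0,0,0,-1]],
  ],
)

```text
clock: 23.95
position: [663.1, -22.2, 108.9]
ee_rot: [-0.072, 0.997, 0.0, -0.0]
contact_force: [-0.1, -1.5, -1.2]
gripper_width: 0.2
```

Request:
apply_moves(
  increments=[
    [[0,0.005,0,0,0,0,-1],[0,0.01,0,0,0,0,-1]],
  ],
)

```text
clock: 24.15
position: [663.0, -21.3, 108.9]
ee_rot: [-0.072, 0.997, 0.0, 0.0]
contact_force: [0.3, -0.7, -1.0]
gripper_width: -0.3
```

Request:
apply_moves(
  increments=[
    [[0,0.005,0,0,0,0,-1],[0,0.01,0,0,0,0,-1]],
  ],
)

```text
clock: 24.35
position: [662.9, -20.3, 108.9]
ee_rot: [-0.072, 0.997, 0.0, -0.0]
contact_force: [0.3, -1.4, -0.6]
gripper_width: -0.1
```

```bash
python3 look2.py 16
```

```text
tcp vee 0.64299328530333 -95.76078602180465 108.88600563712347 yaw 0.14485425727256174 [ 0.42725696 -1.49106193 -0.33560843] 0.038626650844761606
side bar vee [-9.7600e-01 -3.2169e+01 -6.0000e-03  1.5875e+02]
top bar vee [-4.7000e-01 -2.4658e+01 -2.9000e-02  3.4150e+02]
wrist bar vee [-2.14600e+00 -5.05800e+00 -4.00000e-03  8.11188e+02]
```

View pics/s16.png

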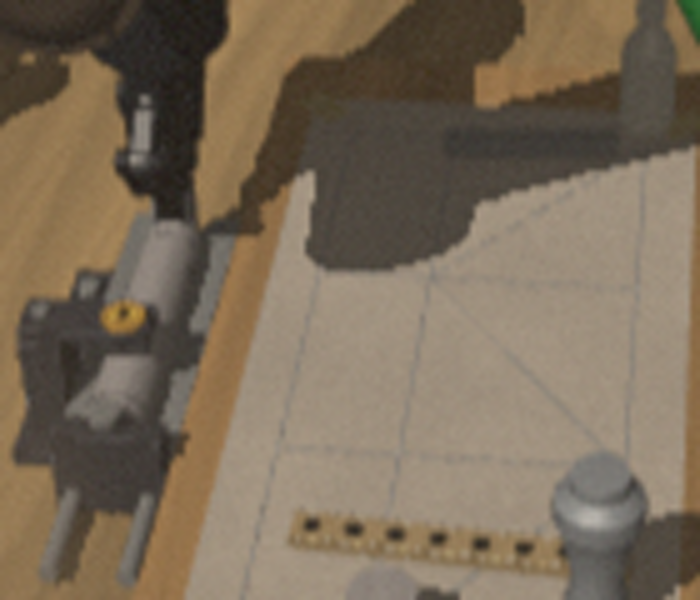

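Request:
apply_moves(
  increments=[
    [[0,0.005,0,0,0,0,-1],[0,0.01,0,0,0,0,-1]],
  ],
)

```text
clock: 24.85
position: [662.7, -19.4, 108.9]
ee_rot: [-0.072, 0.997, -0.0, -0.0]
contact_force: [0.6, -2.1, -0.6]
gripper_width: 0.3
```

Request:
apply_moves(
  increments=[
    [[0,0.005,0,0,0,0,-1],[0,0.01,0,0,0,0,-1]],
  ],
)

```text
clock: 25.05
position: [662.6, -18.3, 108.9]
ee_rot: [-0.072, 0.997, -0.0, -0.0]
contact_force: [0.0, -0.6, -0.1]
gripper_width: 0.0
```

Request:
apply_moves(
  increments=[
    [[0,0.005,0,0,0,0,-1],[0,0.01,0,0,0,0,-1]],
  ],
)

```text
clock: 25.25
position: [662.4, -17.3, 108.9]
ee_rot: [-0.072, 0.997, 0.0, -0.0]
contact_force: [-0.5, -1.9, -1.2]
gripper_width: 0.3
```

Request:
apply_moves(
  increments=[
    [[0,0.005,0,0,0,0,-1],[0,0.01,0,0,0,0,-1]],
  ],
)

```text
clock: 25.45
position: [662.3, -16.3, 108.9]
ee_rot: [-0.072, 0.997, 0.0, -0.0]
contact_force: [-0.0, -0.9, 0.4]
gripper_width: -0.2
```

```bash
python3 - <<'E'
from h import *
s=arm.get_image("side"); save(s,"s17.png",(200,205,250,255),12)
c,sn=np.cos(.147),np.sin(.147)
for y in (60,64,66,70,74): 
    X=np.array([648.2-sn*y,74.4+c*y]); print(y,(proj(s,[X[0],X[1],52])[0]+.5-[200,205])*12,(proj(s,[X[0],X[1],55.6])[0]+.5-[200,205])*12)
E
```

```text
60 [269.14600149 426.20698185] [267.39524305 412.9739388 ]
64 [264.88861548 439.1716287 ] [263.12494544 425.92715618]
66 [262.75119867 445.68051798] [260.98102964 432.43035802]
70 [258.45879794 458.75179214] [256.67554376 445.490313  ]
74 [254.14281353 471.89488363] [252.34635683 458.62216102]
```

View pics/s17.png

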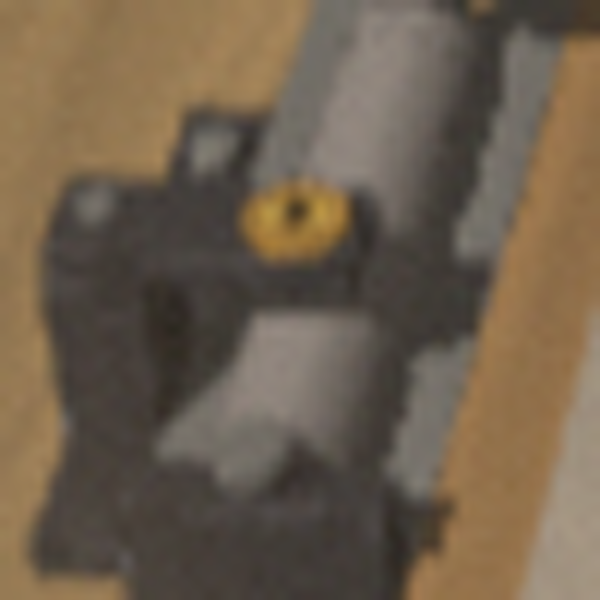

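Request:
apply_moves(
  increments=[
    [[0,0.005,0,0,0,0,-1],[0,0.01,0,0,0,0,-1]],
  ],
)

```text
clock: 25.7
position: [662.2, -16.0, 109.0]
ee_rot: [-0.072, 0.997, -0.0, -0.0]
contact_force: [1.0, -5.3, -0.6]
gripper_width: -0.2
```

Request:
apply_moves(
  increments=[
    [[0,0.005,0,0,0,0,-1],[0,0.01,0,0,0,0,-1]],
  ],
)

```text
clock: 25.9
position: [662.2, -15.8, 109.1]
ee_rot: [-0.072, 0.997, -0.001, -0.0]
contact_force: [0.8, -9.3, -0.7]
gripper_width: 0.2
```

Request:
apply_moves(
  increments=[
    [[0,0.005,0,0,0,0,-1],[0,0.01,0,0,0,0,-1]],
  ],
)

```text
clock: 26.1
position: [662.1, -15.7, 109.3]
ee_rot: [-0.072, 0.997, -0.001, -0.0]
contact_force: [1.2, -11.1, -0.0]
gripper_width: 0.0
```

```bash
python3 - <<'E'
from h import *
s=arm.get_image("side"); save(s,"s18.png",(200,205,250,255),12)
print(arm.read_state()["contact_force"])
E
```

```text
[  2.0980294  -10.7358076   -0.68851152]
```

View pics/s18.png

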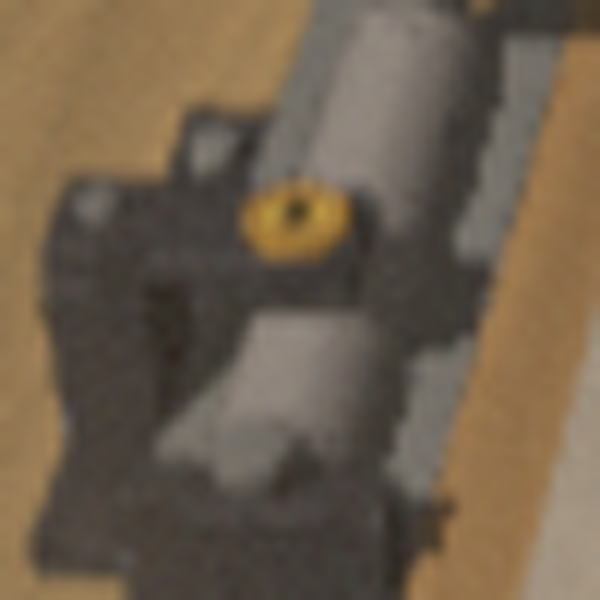

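The force rose from about 1 N to 11 N while the tool stalled, so the bar is against the stop, well below the 60 N slip. Backing off.

Request:
apply_moves(
  increments=[
    [[0,-0.01,0,0,0,0,-1],[0,-0.02,0,0,0,0,-1],[0,-0.04,0,0,0,0,-1],[0,-0.1,0,0,0,0,-1],[0,-0.2,0,0,0,0,-1],[0,-0.3,-0.1,0,0,0,-1],[0,-0.3,-0.4,0,0,0,-1],[0,-0.3,-0.7,0,0,0,-1],[0,-0.3,-1.0,0,0,0,-1]],
  ],
)

```text
clock: 27.05
position: [666.3, -44.0, 210.8]
ee_rot: [-0.072, 0.997, -0.0, 0.0]
contact_force: [0.0, -0.1, -0.3]
gripper_width: 0.2
```

Request:
apply_moves(
  increments=[
    [[0,-0.3,-0.2,0,0,0,-1],[0,-0.6,-0.4,0,0,0,-1],[0,-0.9,-0.6,0,0,0,-1],[0,-1.0,-0.6,0,0,0,-1]],
  ],
)

```text
clock: 27.45
position: [681.8, -145.5, 273.7]
ee_rot: [-0.071, 0.997, -0.001, 0.004]
contact_force: [-0.0, 0.4, -0.3]
gripper_width: -0.2
```

Request:
apply_moves(
  increments=[
    [[0.3,-0.3,0,0,0,0,-1],[0.6,-0.6,0,0,0,0,-1],[0.9,-0.9,0,0,0,0,-1],[1.0,-1.0,0,0,0,0,-1],[1.0,-1.0,0,0,0,0,-1]],
  ],
)

```text
clock: 27.95
position: [594.6, -257.0, 269.0]
ee_rot: [-0.071, 0.997, 0.0, -0.0]
contact_force: [0.5, -0.2, -0.0]
gripper_width: -0.1
```

```bash
python3 look2.py 19; python3 - <<'E'
from h import *
t=arm.get_image("top"); save(t,"t19b.png",(150,120,390,290),3)
s=arm.get_image("side"); save(s,"s19b.png",(190,140,370,330),3)
E
```

```text
tcp vee -99.18040826488512 -318.0091994778304 268.75765216031294 yaw 0.145525671327965 [0.09734689 0.93194191 0.54441221] -0.09078274238017582
side bar vee [ -0.869 -36.508   0.    178.062]
top bar vee [4.32000e-01 4.25000e-01 3.00000e-03 1.37625e+02]
wrist bar vee [-1.070e+00 -3.254e+00 -2.200e-02  3.000e+01]
```

View pics/t19.png

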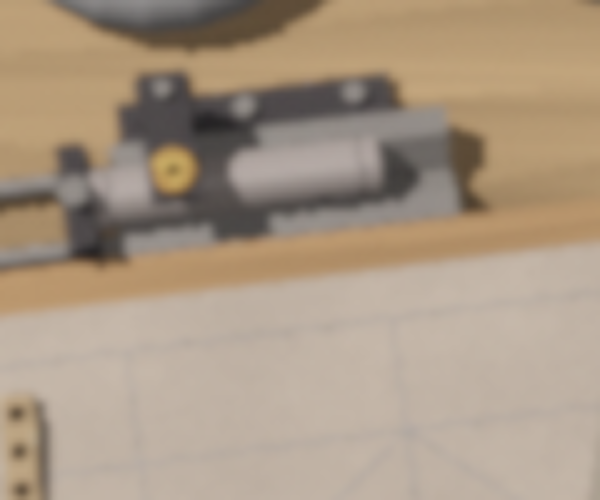

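View pics/s19.png

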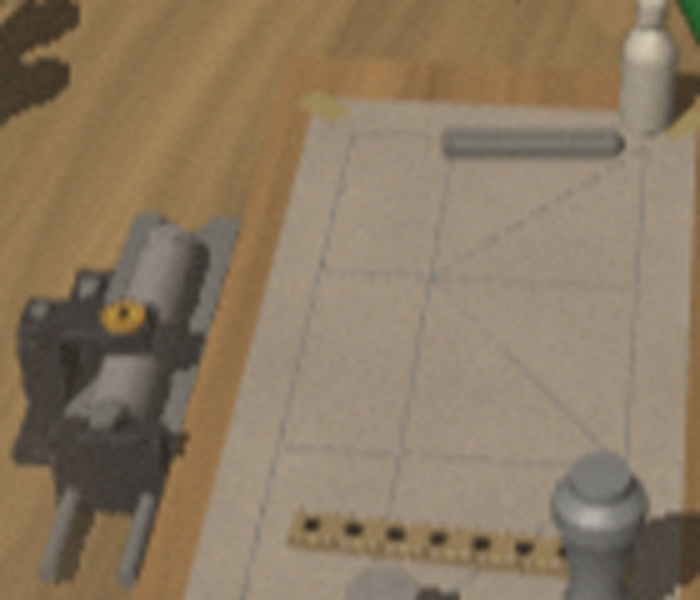

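View pics/t19b.png

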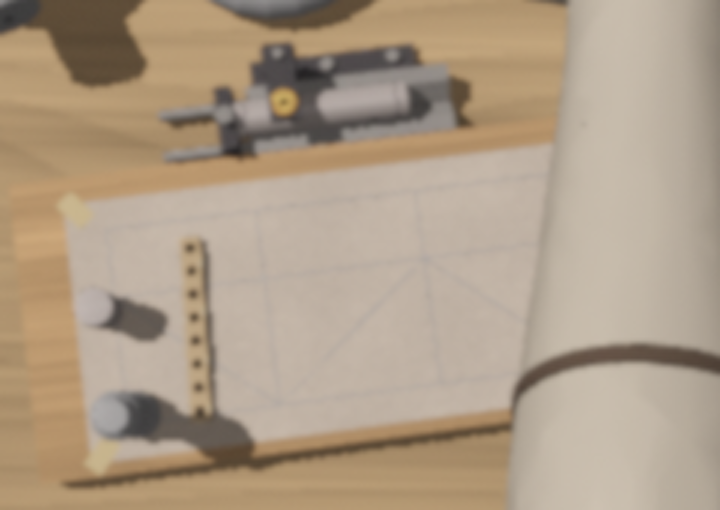

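The top view shows the bar lying in the groove with its end against the stop. The stop is at the same pixels as before, about (75,190) in the crop, and the visible bystanders haven't moved. Handing in.

```bash
python3 -c "
from bench import arm
print(arm.job_done())"
```

```text
the job is handed in; nothing more can be done
None
```

The bar is lying home in the V-groove with its +y end against the stop, and I handed the job in at about 28 s of the 51 s allowed.

**What I did:**
- I rolled the grey bar across the board with the open fingertips. It stayed about 0.12 rad skew to the groove.
- I squared it without gripping, using one open fingertip on each side at opposite ends. I then rolled it over the lip and it dropped into the groove.
- With the fingers shut, I pushed the free end along the groove. The force rose from about 1 N to 11 N and the tool stalled, well below the stop's 60 N slip. I then backed off and moved the arm clear.

**Last checks:**
- **Bar:** the top-view fit puts it within about 0.5 mm of the groove line and 0.003 rad of parallel. In the picture its end touches the stop.
- **Stop:** it is at the same pixels as before the push.
- **Bystanders:** the ones in view are where they were. The driver was not in the final pictures, and the tin was not looked at again.

**Disagreements:**
- The final side-view fit along the groove was about 37 mm off, because the bush arm hides part of the bar. I ignored it.
- The wrist fit differed from the top fit by about 4 mm along the groove.
- The first stop estimate from the marks (66 mm from the vee point along the groove, about 73 mm in one top-view mark) was short. Contact came at about 75 mm, so I took the stop's position from the force.

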